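Clamp a plaster mould in the pottery jig, four clicks and hold

ROBOT

A 7-joint arm with a two-finger parallel gripper is mounted at the origin on the work surface. World frame = base frame: x ahead of the robot, y to its left, z up, the work surface at z = 0. Lengths are in m, angles in rad, forces in N, time in s.
With the tool pointing down it reaches from about 0.4 to 0.85 m from the base axis. Payload 4.5 kg.
Tool frame: the origin (TCP) lies at the very end of the fingers, on their centre line; the grasp point (between the pads) lies 19 mm behind it (r.grip_depth is the z of the grasp point in the tool frame, in m); z points along the fingers, y is the line along which they close (so a half turn about z gives the same grasp; the last joint's range is limited). The gripper opens to 88 mm and grips with 3 to 60 N. Pads are 18 mm wide; open, the fingers measure 123 mm over their backs; the gripper's body (75 mm by 187 mm) begins 45 mm behind the grasp point.
Start: joints at [-1.169, 0.689, -0.195, 1.565, 0.157, 0.902, -0.215], TCP at [0.225, 0.583, 0.239] pointing down, gripper open.
Joint ranges: [-3.01, 3.01], [-0.46, 2.08], [-1.47, 1.51], [0.13, 2.56], [-1, 4.14], [0.04, 2.09], [-2.66, 2.66]. Speed limits (rad/s): [2.57, 2.57, 3.14, 3.14, 3.14, 3.14, 3.14].

INTERFACE

Orientations are given as a unit quaternion [x, y, z, w].
In Python, from plant import r gives the robot as it stands.
- The arm moves only by the tool jog_arm, called after ">>>" as name(argument=value, ...), one argument or row to a line, values as JSON. Schema: {"type":"object","properties":{"steps":{"type":"string"},"force":{"type":"number"},"only":{"type":"string"},"quiet":{"type":"boolean"},"lines":{"type":"string"}},"required":["steps"],"additionalProperties":false}. steps is a string of 1 to 10 rows, parted by a bar, with the numbers parted by spaces; each row has 7 numbers: the opening from 0.0 (shut) to 1.0 (fully open), then dx, dy, dz in units of 5 mm, then a rotation vector rx, ry, rz in units of 0.05 rad; each row is the pose to reach, as a shift and turn from the pose commanded when the call began, along the tool's axes at that moment; what a row does not reach only later rows make up. A row lasts 1/10 s, in which the tool goes at most 0.05 m and 0.15 rad, less where a joint would pass 70% of its speed; a pose out of reach is approached as far as the arm can. The fingers move at their own pace and stop on an object; force is the grip in N (left out, the last holds). Time passes only in rows, so rows that do not move let the fingers close. The tool returns the time, the measured TCP pose, the force, the opening and the grip force at its end. only (a regular expression) keeps the lines of the reply that match it, lines (a string "A,B") keeps lines A to B, and quiet returns only ok. Input that does not fit is refused with a message, and nothing moves.
- r.get_state(): the state, without advancing time (a new reading comes with each control period).
- r.snapshot(name): name is "scene" or "top"; returns the picture (384x512x3 uint8, red, green, blue); there is no depth.
- r.camera_params(name): a dict with "fx", "fy", "cx", "cy" (pixels), "rvec" (rotation vector, rad) and "tvec" (3), from world to camera coordinates, as OpenCV has them. Camera axes: x right, y down, z forward; pixel columns grow to the right and rows downward; lengths in m; the calibration is good to about 2 mm. A picture is of the moment at which its call begins. camera_params takes no time and is no camera call.
- r.finish_job(): hands the job in; it is judged then, once.
The state is a dict: "clock": time; "q": joint angles; "qd": joint speeds; "joint_torque": joint torques, N m; "tool_pos": TCP position; "eef_rot": TCP orientation; "contact_force": force on the tool from outside, world axes, zero at the start; "moment": the same for the moment, N m; "opening": opening from 0.0 (shut) to 1.0 (fully open); "finger_force": force on a finger pad.
Only numpy, scipy, OpenCV 4.12 (cv2) and the standard library are available. Lean on these libraries where they do the work, as an engineer would, in place of code of your own. Each camera call takes 0.05 s, during which the arm holds its last target. There are 200 camera calls.

TASK

Set the rectangular plaster mould gently into the pocket of the clamping jig, flat on its floor, carved face up, and let go of it; then swing the jig's lever by its upright wooden handle exactly four clicks from its rest stop, never into the fifth, which would crack the mould. The lever springs back when released, so finish while still holding the handle at the fourth click, with the jaw pressing on the mould. Leave the pottery and the brush on the table where they are.

Things in the scene. Friction and masses are not known exactly. Their poses are not given: they have to be found in the camera images.
- mould: Off-white plaster press mould, a rectangular block 84 (x) x 52 (y) x 26 (z) mm, 0.11-0.22 kg, with a shallow leaf rosette on its upper face; lies flat, loose on the table, carved face up, at the left or the right of the jig. Origin at the centre of its underside, z up. Grip it across the 52 mm width.
- jig: Fixed clamping jig: grey laminate base 220 (x) x 285 (y) x 12 mm, y from -170 to +115. Pocket with aluminium walls on its +y half, jaw with a black pad at the pocket's +x end, lever on the -y half, aluminium housing bar 40 mm high along its +x edge. Origin at table height, x = 0 mid-base, z up; yaw within 0.3 rad, x pointing away from the robot.
- pocket (a point): Centre of the pocket floor, at jig (0, 65, 12) mm, axes as the jig's. Pocket 88 (x) x 56 (y) mm: the mould, its length along jig x, either way round, has 2 mm all round. Walls 5 mm above the floor (12 mm at the -x end) plus 45 degree lead-in lips 4 mm higher, 4 mm outward. Grip the mould by its sides (jig y), fingertips 10 mm or more above its underside.
- pad: Black rubber pad of the jaw, 40 wide x 12 high x 6 mm thick, origin mid-height of its back face, 29.5 mm above the table. At rest its face is 6 mm clear of the pocket's +x edge; each click moves it 3 mm towards jig -x. Sprung, 2.5 N/mm: meets the mould between clicks 3 and 4, pushes it to the -x wall, presses with about 5 N at click 4.
- lever: Dark steel lever turning about a vertical axis at jig (+30, -75) mm, origin on that axis 25 mm above the table; its own -x axis points along the arm to the handle. A toothed disc of 45 mm radius sits on the axis. The arm is 120 mm long, 18 mm wide, its top 39 mm above the table.
- handle_top (a point): Centre of the top of the lever's upright round wooden handle, 18 mm in diameter, standing from 39 to 92 mm above the table, 120 mm from the lever's axis. Grip it from above or push it sideways.
- lever_angle (a joint): Lever angle, rad: 0 at the rest stop, its start (arm along jig -x); grows counter-clockwise from above, handle swinging to jig -y, away from the pocket. A click each 0.15 rad (18 mm at the handle): notches at 0.15, 0.30, 0.45, 0.60 (fourth), 0.75, a bump midway between. A spring drives it back: about 6 N at the handle, rising to 8 before each bump, falling to 4.5 after it.
- bowl: Blue ceramic bowl, 110 mm across, 50 mm high, on the other side of the jig from the mould. Bystander. Origin under its centre.
- beaker: Grey-green glazed beaker, 72 mm across, 85 mm high, at the jig's far left. Bystander. Origin under its centre.
- dish: Blue flat dish, 100 mm across, 18 mm high, between the robot and the jig. Bystander. Origin under its centre.
- round_mould: Round off-white plaster mould, 76 mm across, 30 mm high: not the one to use. Bystander. Origin under its centre.
- mug: Terracotta mug, 76 mm across, 80 mm high, at the jig's far right. Bystander. Origin under its centre.
- brush: Brush lying on the table between the robot and the jig. Bystander. Origin at its middle, x along its length.

How it is judged:
On the way, in this order (a step that is already met when the one before it is completed fails the run):
1. the mould lies flat and square in the pocket and has been let go, with the lever still at its rest stop (horizontal distance between mould and pocket below 0.006 m and z of mould in the frame of pocket between -0.003 and 0.003 m and angle between mould's own z axis and vertical below 0.05 rad and angle between the x axis of mould and the x axis of jig, either way round below 0.08 rad and contact force between the fingers and mould below 0.05 N and value of joint lever_angle below 0.07 rad and linear speed of mould below 0.02 m/s), for 0.2 s.
2. the lever is held at the fourth click (value of joint lever_angle between 0.545 and 0.665 rad and contact force between the fingers and lever above 0.5 N), for 0.3 s.
At the end, for the whole second after the job is handed in: Fingers still on the lever (over 0.5 N), which stands still at the fourth click (0.545 to 0.665 rad); pad pressing the mould with over 1.5 N; mould untouched by the fingers, in the pocket within 6 mm of its centre and 3 mm of its floor, level within 0.05 rad and square within 0.08 rad (all of step 2 and horizontal distance between mould and pocket below 0.006 m and z of mould in the frame of pocket between -0.003 and 0.003 m and angle between mould's own z axis and vertical below 0.05 rad and angle between the x axis of mould and the x axis of jig, either way round below 0.08 rad and contact force between pad and mould above 1.5 N and contact force between the fingers and mould below 0.05 N and velocity of joint lever_angle between -0.1 and 0.1 rad/s); the arm keeps its last pose, push and grip.
It fails at once if the lever goes into the fifth click (past 0.685 rad) (value of joint lever_angle above 0.685 rad).
It fails at once if the mould is dropped or slammed into the pocket (over 0.45 m/s within 40 mm of its floor) (horizontal distance between mould and pocket below 0.04 m and z of mould in the frame of pocket below 0.04 m and linear speed of mould above 0.45 m/s).
It fails at once if a bystander is moved by more than 30 mm (distance of any of bowl, beaker, dish, round_mould, mug, brush from where it was at the start of the episode above 0.03 m).
It also fails if it takes over 58 s, if anything falls off the work surface, if the arm or the gripper's body presses on something with over 40 N, if the wrist force passes 120 N, or if a joint passes its speed limit or range.

## Working session

There is one attempt and no reset: what is moved stays moved. The work goes in short steps, Python scripts to look and compute and a tool call to move; the robot and the scene stay as the last step left them, time stands still between calls to the robot, and variables do not carry over. Pictures are saved under pics/ and viewed, at most 10 in all, crops included, and the job is handed in when it is done.

```bash
ls; mkdir -p pics
```

Run:
```python
from plant import r
import cv2
for n in("scene","top"):
    cv2.imwrite(f"pics/{n}0.png",r.snapshot(n)[:,:,::-1]); print(n,r.camera_params(n))
print(r.get_state(), r.grip_depth)
```

```text
pics
plant.py
scene {'fx': 465.244295169117, 'fy': 465.244295169117, 'cx': 263.83001991481694, 'cy': 196.58295266391653, 'rvec': array([ 1.20236363,  2.34267288, -0.9434095 ]), 'tvec': array([ 0.27648822, -0.25921188,  1.653775  ])}
top {'fx': 406.2357181017752, 'fy': 406.2357181017752, 'cx': 247.59516906196566, 'cy': 190.33935317213155, 'rvec': array([ 2.1791544 , -2.13468394,  0.15638819]), 'tvec': array([0.01251544, 0.53706638, 1.3332358 ])}
{'clock': 0.1, 'q': array([-1.1691896 ,  0.68989784, -0.19451435,  1.56621032,  0.15731857,
        0.90250014, -0.21510764]), 'qd': array([-0.00122297, -0.00062292,  0.00044623, -0.00265775,  0.00035634,
        0.00151521,  0.00077976]), 'joint_torque': array([-3.63818755e-03, -5.28504431e+01, -1.27192140e+00, -1.53839904e+01,
       -5.26883290e-02,  1.99213151e-03,  4.03204194e-05]), 'tool_pos': array([0.22457982, 0.58266498, 0.23799943]), 'eef_rot': array([ 1.82832991e-01,  9.83143651e-01, -8.07676974e-04, -8.12318512e-05]), 'contact_force': array([-0.48629852, -1.42591737, -0.45154332]), 'moment': array([-0.02189083,  0.00284944,  0.02988471]), 'finger_force': 0.0, 'opening': 0.9993482776724676} -0.0187
```

View pics/top0.png

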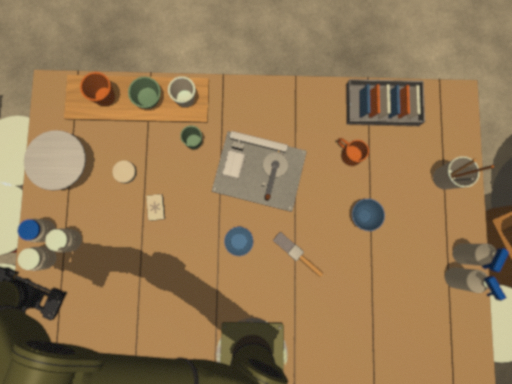

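View pics/scene0.png

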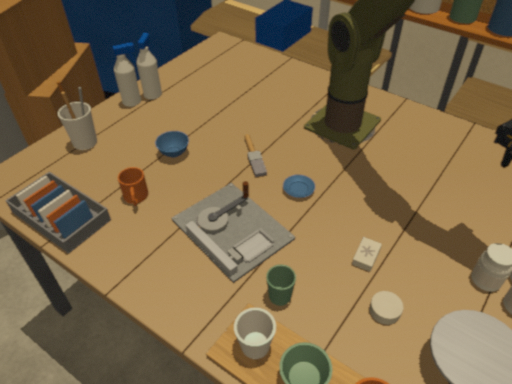

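Top view: mould at (155,207), jig base around (260,170), pocket (233,163), lever handle (268,196), dish (238,240), brush (297,253). The round mould is at (123,171). Next I enlarge the jig and the mould.

Create h.py:
```python
import numpy as np, cv2
from plant import r
from scipy.spatial.transform import Rotation as R
def cam(n):
    p=r.camera_params(n); K=np.array([[p['fx'],0,p['cx']],[0,p['fy'],p['cy']],[0,0,1]])
    return K,cv2.Rodrigues(p['rvec'])[0],p['tvec']
def onplane(n,uv,z):
    K,M,t=cam(n); uv=np.atleast_2d(np.array(uv,float)); c=-M.T@t
    d=(M.T@np.linalg.inv(K)@np.c_[uv,np.ones(len(uv))].T).T
    return c+d*((z-c[2])/d[:,2])[:,None]
def proj(n,P):
    K,M,t=cam(n); return cv2.projectPoints(np.atleast_2d(np.array(P,float)),M,t,K,None)[0][:,0]
```

Run:
```python
import cv2,numpy as np
t=cv2.imread('pics/top0.png'); s=cv2.imread('pics/scene0.png')
f=lambda im,x,y,w,h,k:cv2.resize(im[y:y+h,x:x+w],None,fx=k,fy=k,interpolation=cv2.INTER_CUBIC)
a=f(t,205,122,110,96,4); b=f(t,135,185,44,48,4); c=f(s,168,178,130,100,4)
b=cv2.resize(b,None,fx=1,fy=1)
o=np.zeros((600,800,3),np.uint8)
o[:384-84,:440]=a[:300]; 
A=f(t,205,125,110,94,3.6); C=f(s,168,178,130,100,3); D=f(s,345,230,45,45,4)
o[:]=0; o[:A.shape[0],:A.shape[1]]=A; o[:C.shape[0],400:400+C.shape[1]]=C[:,:400]
o[350:350+b.shape[0],0:b.shape[1]]=b; o[350:350+D.shape[0],400:400+D.shape[1]]=D
cv2.imwrite('pics/crop1.png',o)
hs=cv2.cvtColor(t,cv2.COLOR_BGR2HSV)
for p in [(155,200),(233,163),(225,185),(285,200),(258,140),(180,200),(300,165),(268,180)]: print(p,t[p[1],p[0]],hs[p[1],p[0]])
```

```text
(155, 200) [142 187 212] [ 19  84 212]
(233, 163) [167 194 210] [ 19  52 210]
(225, 185) [113 135 144] [ 21  55 144]
(285, 200) [110 128 138] [ 19  52 138]
(258, 140) [162 189 205] [ 19  53 205]
(180, 200) [ 83 133 175] [ 16 134 175]
(300, 165) [111 132 143] [ 20  57 143]
(268, 180) [ 96 113 121] [ 20  53 121]
```

View pics/crop1.png

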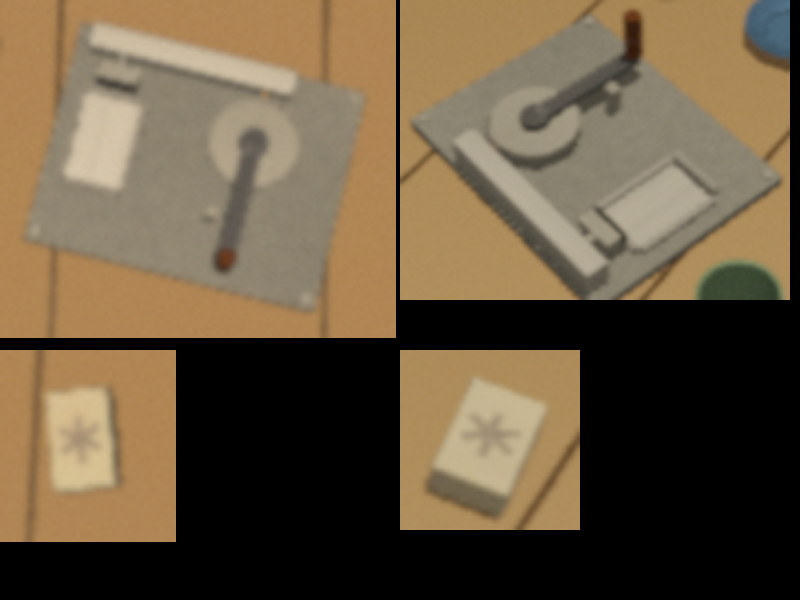

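Crop (top, left panel, 3.6x, offset (205,125)): base corners are visible at about (82,22), (365,95), (312,310), (25,240). The bright pocket is at (103,140), the disc at (253,143) and the red handle at (224,259). The mould is carved face up in both views.

Create m.py:
```python
from h import *
def rect(n,im,box,fn,k=4):
    x,y,w,h=box; c=cv2.resize(im[y:y+h,x:x+w],None,fx=k,fy=k,interpolation=cv2.INTER_CUBIC)
    hsv=cv2.cvtColor(c,cv2.COLOR_BGR2HSV).astype(int); m=fn(hsv,c.astype(int)).astype(np.uint8)
    m=cv2.morphologyEx(m,cv2.MORPH_OPEN,np.ones((7,7)))
    cs=max(cv2.findContours(m,0,1)[0],key=cv2.contourArea)
    return ((cs[:,0]+.5)/k-.5+[x,y])
def wrect(n,cs,z):
    P=onplane(n,cs,z)[:,:2]; hull=cv2.convexHull((P*1000).astype(np.float32))
    (c,s,a)=cv2.minAreaRect(hull)
    return np.round(c,1),np.round(s,1),round(a,2)
```

Run:
```python
from m import *
t=cv2.imread('pics/top0.png'); s=cv2.imread('pics/scene0.png')
print('mould top',wrect('top',rect('top',t,(135,185,44,44),lambda h,c:h[...,2]>192),.026))
print('mould sc',wrect('scene',rect('scene',s,(345,230,45,45),lambda h,c:h[...,1]<0),.026) if 0 else [s[250,368],s[262,365],s[240,350]])
b=rect('top',t,(205,122,110,96),lambda h,c:(h[...,1]<95)); print('base',wrect('top',b,.012))
ap=cv2.approxPolyDP(cv2.convexHull(b.astype(np.float32)),3,True)[:,0]; print(ap, onplane('top',ap,.012)[:,:2].round(4))
print('pocket',wrect('top',rect('top',t,(218,146,30,36),lambda h,c:h[...,2]>178),.014))
d=rect('top',t,(255,148,40,32),lambda h,c:(h[...,2]>150)&(h[...,1]<80)); print('disc',wrect('top',d,.03))
hd=rect('top',t,(255,180,28,30),lambda h,c:(c[...,2]-c[...,0]>35)&(h[...,2]<130)&(h[...,1]>130)); print('handle px',hd.mean(0),hd.min(0),hd.max(0),onplane('top',hd.mean(0),.092))
hs=rect('scene',s,(235,175,22,26),lambda h,c:(h[...,1]>130)&(h[...,2]<110)); print('handle sc',hs.min(0),hs.max(0))
print(R.from_quat(r.get_state()['eef_rot']).as_matrix().round(3))
```

```text
mould top (array([476.2, 336.6]), array([83. , 50.2]), 7.95)
mould sc [array([118, 142, 159], dtype=uint8), array([146, 180, 196], dtype=uint8), array([ 92, 141, 174], dtype=uint8)]
base (array([612.2, -15.1]), array([287.2, 226. ]), 77.09)
[[227.125 131.625]
 [305.375 150.625]
 [291.125 210.625]
 [211.875 190.875]] [[ 0.7454  0.099 ]
 [ 0.6837 -0.175 ]
 [ 0.4733 -0.1265]
 [ 0.5354  0.1457]]
pocket (array([631.6,  75.4]), array([56.1, 86.2]), 76.56)
disc (array([629.7, -69.2]), array([84.4, 86.4]), 0.85)
handle px [267.17602041 196.44642857] [265.375 194.375] [268.875 198.625] [[ 0.5106056  -0.03944528  0.092     ]]
handle sc [242.625 182.125] [247.875 196.875]
[[-0.933  0.36  -0.   ]
 [ 0.36   0.933 -0.002]
 [-0.    -0.002 -1.   ]]
```

Create go.py:
```python
import sys; from h import *
# target x y z and yaw of the tool's closing axis (world), fingers straight down
x,y,z,a=map(float,sys.argv[1:5]); s=r.get_state()
Q=R.from_quat(s['eef_rot']).as_matrix()
Y=np.array([np.cos(a),np.sin(a),0]); 
if Y@Q[:,1]<0: Y=-Y
Z=np.array([0,0,-1.]); T=np.c_[np.cross(Y,Z),Y,Z]
print('d',(Q.T@(np.array([x,y,z])-s['tool_pos'])).round(4),'rv',R.from_matrix(Q.T@T).as_rotvec().round(4), 'pos',s['tool_pos'].round(4),'t',s['clock'],'F',s['contact_force'].round(2),'open',round(s['opening'],3),s['finger_force'])
```

```bash
python3 go.py .4762 .3366 .1 1.710
```

```text
d [-0.3232 -0.1389  0.1383] rv [-1.600e-03 -3.000e-04 -5.069e-01] pos [0.2246 0.5827 0.238 ] t 0.1 F [-0.49 -1.43 -0.45] open 0.999 0.0
```
Distance .378 → 8 rows. Will row interpolation be straight to the target? Give even rows.

Units first: shifts go in units of 5 mm and turns go in units of 0.05 rad. So -0.323 m is -64.6, -0.28 m is -56, -0.507 rad is -10.14.

>>> jog_arm(
  steps="1 -8 -3.4 3.4 0 0 -1.2 | 1 -16 -6.8 6.8 0 0 -2.4 | 1 -24 -10.2 10.2 0 0 -3.6 | 1 -32 -13.8 13.8 0 0 -5 | 1 -40 -17.2 17.2 0 0 -6.2 | 1 -48 -20.6 20.6 0 0 -7.6 | 1 -56 -24 24 0 0 -8.8 | 1 -64.6 -27.8 27.6 0 0 -10.14 | 1 -64.6 -27.8 27.6 0 0 -10.14 | 1 -64.6 -27.8 27.6 0 0 -10.14",
  force=20,
)

```text
clock: 1.1
tool_pos: [0.4768, 0.3357, 0.0998]
eef_rot: [-0.068, 0.998, -0.001, -0.001]
contact_force: [-1.1, 0.8, 0.2]
opening: 1.0
finger_force: 0.0
```

```bash
python3 go.py .4762 .3366 .1 1.710;python3 go.py .4762 .3366 .0125 1.710
```

```text
d [ 0.0004  0.001  -0.0002] rv [-0.001  -0.0014 -0.0039] pos [0.4768 0.3357 0.0998] t 1.1 F [-1.13  0.83  0.17] open 1.0 0.0
d [0.0003 0.0011 0.0873] rv [-0.001  -0.0014 -0.0039] pos [0.4768 0.3357 0.0998] t 1.1 F [-1.13  0.83  0.17] open 1.0 0.0
```

In the tool's units: 0.001 m is 0.2, 0.087 m is 17.4, -0.004 rad is -0.08.

>>> jog_arm(
  steps="1 0 0.2 6 0 0 -0.08 | 1 0 0.2 12 0 0 -0.08 | 1 0 0.2 16 0 0 -0.08 | 1 0 0.2 17.4 0 0 -0.08 | 1 0 0.2 17.4 0 0 -0.08 | 0 0 0.2 17.4 0 0 -0.08 | 0 0 0.2 17.4 0 0 -0.08 | 0 0 0.2 17.4 0 0 -0.08 | 0 0 0.2 17.4 0 0 -0.08 | 0 0 0.2 17.4 0 0 -0.08",
  force=25,
)

```text
clock: 2.1
tool_pos: [0.4763, 0.3379, 0.0141]
eef_rot: [-0.071, 0.997, -0.0, 0.0]
contact_force: [-0.7, -2.2, 3.7]
opening: 0.588
finger_force: 25.0
```

```bash
python3 go.py .4762 .3366 .0125 1.710
```

```text
d [ 0.0003 -0.0013  0.0016] rv [-0.0005  0.0004  0.0035] pos [0.4763 0.3379 0.0141] t 2.1 F [-0.69 -2.22  3.75] open 0.588 25.00133067369461
```

>>> jog_arm(
  steps="0 0 0 -4 0 0 0 | 0 0 0 -10 0 0 0 | 0 0 0 -16 0 0 0 | 0 0 0 -20 0 0 0 | 0 0 0 -20 0 0 0",
)

```text
clock: 2.6
tool_pos: [0.4773, 0.3396, 0.1161]
eef_rot: [-0.071, 0.997, 0.002, 0.002]
contact_force: [0.5, 0.6, -3.4]
opening: 0.585
finger_force: 25.0
```

```bash
python3 go.py .6316 .0752 .10 1.346
```

```text
d [-0.115  -0.2837  0.0158] rv [0.0038 0.0036 0.3676] pos [0.4773 0.3396 0.1161] t 2.6 F [ 0.53  0.62 -3.38] open 0.585 24.99936819076538
```

>>> jog_arm(
  steps="0 -2.8 -7 0.4 0 0 1 | 0 -5.6 -14 0.8 0 0 2 | 0 -8.4 -21 1.2 0 0 3 | 0 -11.2 -28 1.6 0 0 4 | 0 -14 -35 2 0 0 5 | 0 -16.8 -42 2.4 0 0 6 | 0 -20 -49 2.8 0 0 6.8 | 0 -23 -56.8 3.2 0 0 7.34 | 0 -23 -56.8 3.2 0 0 7.34 | 0 -23 -56.8 3.2 0 0 7.34",
)

```text
clock: 3.6
tool_pos: [0.6297, 0.0717, 0.0958]
eef_rot: [0.113, 0.994, -0.001, -0.001]
contact_force: [-0.6, 0.2, -1.5]
opening: 0.589
finger_force: 25.0
```

```bash
python3 go.py .6316 .0752 .10 1.346
```

Run:
```python
from h import *
s=cv2.cvtColor(r.snapshot('scene'),cv2.COLOR_RGB2BGR); t=cv2.cvtColor(r.snapshot('top'),cv2.COLOR_RGB2BGR)
cv2.imwrite('pics/s2.png',s);cv2.imwrite('pics/t2.png',t)
f=lambda im,x,y,w,h,k:cv2.resize(im[y:y+h,x:x+w],None,fx=k,fy=k,interpolation=cv2.INTER_CUBIC)
cv2.imwrite('pics/c2.png',np.hstack([f(s,190,150,130,130,3),f(t,190,120,130,130,3)]))
```

```text
d [-0.001   0.0038 -0.0042] rv [-0.0015 -0.0022 -0.002 ] pos [0.6297 0.0717 0.0958] t 3.6 F [-0.61  0.22 -1.52] open 0.589 24.999513924121857
```

View pics/c2.png

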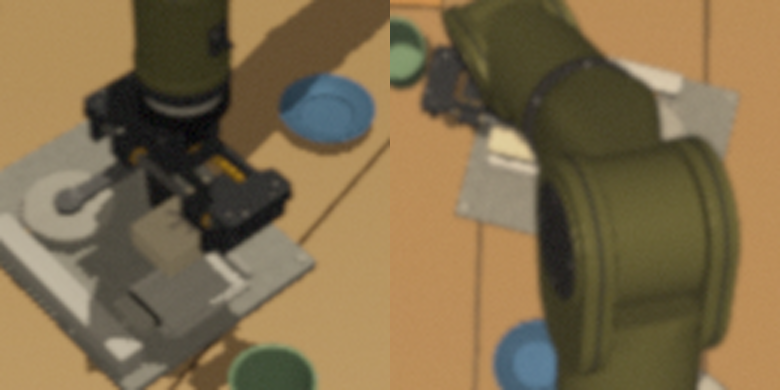

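The mould is held level above the pocket: scene crop at about (170,235), pocket just below it at (190,290). The top view is occluded by the arm. I'll correct and lower to just above the lips.

>>> jog_arm(
  steps="0 -0.2 0.6 0 0 0 0 | 0 -0.2 0.6 0 0 0 0 | 0 -0.2 0.6 4 0 0 0 | 0 -0.2 0.6 7 0 0 0 | 0 -0.2 0.6 9 0 0 0 | 0 -0.2 0.6 9 0 0 0 | 0 -0.2 0.6 9 0 0 0 | 0 -0.2 0.6 9 0 0 0",
)

```text
clock: 4.5
tool_pos: [0.6325, 0.0766, 0.0534]
eef_rot: [0.112, 0.994, 0.0, 0.001]
contact_force: [-0.9, -0.4, -2.1]
opening: 0.59
finger_force: 25.0
```

```bash
python3 go.py .6316 .0752 .04 1.346; sleep 0
```

```text
d [ 0.0006 -0.0016  0.0134] rv [0.0006 0.0011 0.001 ] pos [0.6325 0.0766 0.0534] t 4.5 F [-0.87 -0.37 -2.12] open 0.59 24.999360144138336
```

>>> jog_arm(
  steps="0 0 0 0 0 0 0 | 0 0 0 0 0 0 0",
)

```text
clock: 4.7
tool_pos: [0.6324, 0.0765, 0.0533]
eef_rot: [0.112, 0.994, 0.0, 0.0]
contact_force: [-0.9, -0.1, -2.8]
opening: 0.585
finger_force: 25.0
```

```bash
python3 go.py .6316 .0752 .04 1.346
```

```text
d [ 0.0005 -0.0014  0.0133] rv [0.0005 0.0009 0.0009] pos [0.6324 0.0765 0.0533] t 4.7 F [-0.87 -0.06 -2.75] open 0.585 24.99935656785965
```

Run:
```python
from m import *
s=cv2.imread('pics/scene0.png')
b=rect('scene',s,(168,178,130,100),lambda h,c:(h[...,1]<95))
ap=cv2.approxPolyDP(cv2.convexHull(b.astype(np.float32)),3,True)[:,0]; print(np.c_[ap,onplane('scene',ap,.012)[:,:2]].round(4))
yaw=-.2245; x=np.array([np.cos(yaw),np.sin(yaw)]); y=np.array([-x[1],x[0]]); pk=np.array([.6316,.0752]); o=pk-.065*y
for p in [(110,115),(110,-170),(-110,-170),(-110,115)]:
    w=o+p[0]/1e3*x+p[1]/1e3*y; print(p,w.round(4),proj('scene',[*w,.012]).round(1),proj('top',[*w,.012]).round(1))
o2=s.copy()
for p in [(44,93),(44,37),(-44,37),(-44,93)]:
    w=o+p[0]/1e3*x+p[1]/1e3*y; print(p,proj('scene',[*w,.012]).round(1))
p=rect('scene',s,(225,220,60,48),lambda h,c:h[...,2]>175); print('pocket sc',wrect('scene',p,.012)); 
m=rect('scene',s,(345,230,45,45),lambda h,c:(h[...,2]>182)); print('mould sc',wrect('scene',m,.026))
```

```text
[[ 2.29125e+02  1.82625e+02  4.77100e-01 -1.29300e-01]
 [ 2.94375e+02  2.36125e+02  5.37000e-01  1.48300e-01]
 [ 2.40125e+02  2.77375e+02  7.31400e-01  1.09500e-01]
 [ 2.28125e+02  2.77375e+02  7.49200e-01  8.46000e-02]
 [ 1.71625e+02  2.18875e+02  6.88200e-01 -1.70100e-01]]
(110, 115) [0.75   0.0995] [[232.5 280.4]] [[227.  130.4]]
(110, -170) [ 0.6865 -0.1784] [[169.9 217.3]] [[306.3 149.9]]
(-110, -170) [ 0.472  -0.1294] [[230.1 181.7]] [[292. 211.]]
(-110, 115) [0.5355 0.1484] [[294.7 235.8]] [[211.1 190.8]]
(44, 93) [[246.8 261.1]]
(44, 37) [[233.4 248.4]]
(-44, 37) [[258.1 231.6]]
(-44, 93) [[271.6 243.6]]
pocket sc (array([631.2,  76.8]), array([46. , 78.9]), 75.58)
mould sc (array([475.3, 336.7]), array([83. , 50.8]), 7.15)
```

>>> jog_arm(
  steps="0 0.1 -0.2 0.8 0 0 0 | 0 0.1 -0.2 1.6 0 0 0 | 0 0.1 -0.2 2.4 0 0 0 | 0 0.1 -0.2 3.2 0 0 0 | 0 0.1 -0.2 4 0 0 0 | 0 0.1 -0.2 4.8 0 0 0 | 0 0.1 -0.2 5.2 0 0 0 | 0 0.1 -0.2 5.2 0 0 0 | 0 0.1 -0.2 5.2 0 0 0",
)

```text
clock: 5.6
tool_pos: [0.6314, 0.0756, 0.0268]
eef_rot: [0.112, 0.994, 0.0, 0.0]
contact_force: [0.2, 0.8, -1.9]
opening: 0.588
finger_force: 25.0
```

```bash
python3 go.py .6316 .0755 .026 1.346
```

```text
d [-0.0002 -0.      0.0008] rv [0.0002 0.0002 0.0011] pos [0.6314 0.0756 0.0268] t 5.6 F [ 0.18  0.82 -1.95] open 0.588 24.99936193227768
```

In the tool's units: 0.001 m is 0.2, 0.0005 m is 0.1.

>>> jog_arm(
  steps="0 0 0 0.1 0 0 0 | 0 0 0 0.2 0 0 0 | 0 0 0 0.2 0 0 0 | 0 0 0 0.2 0 0 0",
)

```text
clock: 6.0
tool_pos: [0.6314, 0.0756, 0.0262]
eef_rot: [0.112, 0.994, 0.0, 0.0]
contact_force: [-0.6, -0.7, 3.5]
opening: 0.589
finger_force: 25.0
```

>>> jog_arm(
  steps="0 0 0 0.1 0 0 0 | 0 0 0 0.2 0 0 0 | 0 0 0 0.2 0 0 0 | 0 0 0 0.2 0 0 0",
)

```text
clock: 6.4
tool_pos: [0.6314, 0.0756, 0.0261]
eef_rot: [0.112, 0.994, -0.0, 0.0]
contact_force: [-3.3, -0.3, 10.2]
opening: 0.589
finger_force: 25.0
```

Contact came at TCP 26.1 mm, the floor height plus grip height, so the mould is seated. I'll release and lift.

>>> jog_arm(
  steps="0 0 0 -0.2 0 0 0 | 0.7 0 0 -0.2 0 0 0 | 0.8 0 0 -0.2 0 0 0 | 1 0 0 -0.2 0 0 0 | 1 0 0 -0.2 0 0 0 | 1 0 0 -4 0 0 0 | 1 0 0 -12 0 0 0 | 1 0 0 -20 0 0 0 | 1 0 0 -24 0 0 0 | 1 0 0 -24 0 0 0",
)

```text
clock: 7.4
tool_pos: [0.6336, 0.0762, 0.1481]
eef_rot: [0.112, 0.994, 0.001, 0.003]
contact_force: [-0.8, 0.4, -1.0]
opening: 1.002
finger_force: 0.0
```

```bash
python3 go.py .5122 -.041 .13 1.346
```

```text
d [ 0.0924 -0.1413  0.0171] rv [0.0031 0.0061 0.0007] pos [0.6336 0.0762 0.1481] t 7.4 F [-0.78  0.42 -0.95] open 1.002 0.0
```

In the tool's units: -0.141 m is -28.2, 0.092 m is 18.4.

>>> jog_arm(
  steps="1 4 -6 0 0 0 0 | 1 8 -12 0 0 0 0 | 1 12 -18 0 0 0 0 | 1 16 -24 0 0 0 0 | 1 18.4 -28.2 0 0 0 0 | 1 18.4 -28.2 0 0 0 0 | 1 18.4 -28.2 0 0 0 0",
)

```text
clock: 8.1
tool_pos: [0.5103, -0.0414, 0.144]
eef_rot: [0.112, 0.994, 0.0, -0.0]
contact_force: [0.6, -0.5, -0.6]
opening: 1.001
finger_force: 0.0
```

```bash
python3 go.py .5126 -.041 .055 1.346;  python3 - <<'E'
from h import *
s=cv2.cvtColor(r.snapshot('scene'),cv2.COLOR_RGB2BGR); t=cv2.cvtColor(r.snapshot('top'),cv2.COLOR_RGB2BGR)
f=lambda im,x,y,w,h,k:cv2.resize(im[y:y+h,x:x+w],None,fx=k,fy=k,interpolation=cv2.INTER_CUBIC)
cv2.imwrite('pics/c3.png',np.hstack([f(s,165,165,130,130,3),f(t,200,120,130,130,3)]))
E
```

```text
d [-0.0023  0.0009  0.089 ] rv [ 0.0005 -0.0007  0.0004] pos [ 0.5103 -0.0414  0.144 ] t 8.1 F [ 0.62 -0.49 -0.59] open 1.001 0.0
```

View pics/c3.png

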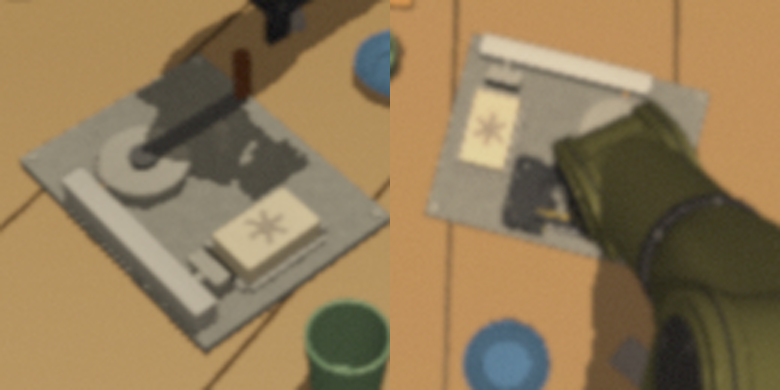

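The mould sits square in the pocket (top crop (490,128), scene crop (268,228)) and the lever is at rest. Next I descend over the handle and close.

In the tool's units: 0.088 m is 17.6, 0.08 m is 16.

>>> jog_arm(
  steps="1 -0.46 0.2 6 0 0 0 | 1 -0.46 0.2 12 0 0 0 | 1 -0.46 0.2 16 0 0 0 | 1 -0.46 0.2 17.6 0 0 0 | 1 -0.46 0.2 17.6 0 0 0",
)

```text
clock: 8.7
tool_pos: [0.5128, -0.0399, 0.0557]
eef_rot: [0.111, 0.994, 0.0, -0.001]
contact_force: [0.3, 0.0, 0.9]
opening: 1.004
finger_force: 0.0
```

>>> jog_arm(
  steps="0 0 0 0 0 0 0 | 0 0 0 0 0 0 0 | 0 0 0 0 0 0 0 | 0 0 0 0 0 0 0 | 0 0 0 0 0 0 0 | 0 0 0 0 0 0 0 | 0 0 0 0 0 0 0",
  force=20,
)

```text
clock: 9.4
tool_pos: [0.5128, -0.0411, 0.0568]
eef_rot: [0.112, 0.994, 0.0, 0.0]
contact_force: [-0.1, 0.6, -0.1]
opening: 0.388
finger_force: 0.0
```

Run:
```python
from m import *
t=cv2.cvtColor(r.snapshot('top'),cv2.COLOR_RGB2BGR)
print(wrect('top',rect('top',t,(215,145,32,36),lambda h,c:(h[...,2]>190)),.038))
s=r.get_state();print(s['tool_pos'],R.from_quat(s['eef_rot']).as_matrix().round(3)[:2,:2])
```

```text
(array([630.7,  75.5]), array([51.7, 83. ]), 77.76)
[ 0.51274337 -0.04106994  0.05673728] [[-0.975  0.222]
 [ 0.222  0.975]]
```

>>> jog_arm(
  steps="0 0 0 0 0 0 0 | 0 0 0 0 0 0 0 | 0 0 0 0 0 0 0 | 0 0 0 0 0 0 0 | 0 0 0 0 0 0 0",
  force=25,
)

```text
clock: 9.95
tool_pos: [0.5128, -0.0407, 0.0567]
eef_rot: [0.112, 0.994, 0.0, 0.0]
contact_force: [0.1, 1.9, -0.1]
opening: 0.197
finger_force: 25.0
```

Run:
```python
from h import *
s=r.get_state();Q=R.from_quat(s['eef_rot']).as_matrix();p=s['tool_pos'];yaw=-.2245
print(p,s['qd'].round(3))
ax=np.array([.6296,-.0677]); print('pred handle',ax-.12*np.array([np.cos(yaw),np.sin(yaw)]))
h=p[:2]; ax=h+.12*np.array([np.cos(yaw),np.sin(yaw)])
for th in (.15,.3,.45,.6):
    w=ax-.12*np.array([np.cos(yaw+th),np.sin(yaw+th)]); print(th,w.round(4),(Q.T@[*(w-h),0]).round(4))
```

```text
[ 0.51280917 -0.04072715  0.05667935] [-0.    -0.     0.001  0.     0.    -0.     0.   ]
pred handle [ 0.51261134 -0.04098573]
0.15 [ 0.5101 -0.0585] [-0.0013 -0.0179 -0.    ]
0.3 [ 0.5101 -0.0765] [-0.0053 -0.0355 -0.    ]
0.45 [ 0.5128 -0.0943] [-0.0119 -0.0522 -0.    ]
0.6 [ 0.5182 -0.1114] [-0.0209 -0.0678 -0.    ]
```

In the tool's units: -0.0355 m is -7.1, -0.0297 m is -5.94, -0.3 rad is -6.

>>> jog_arm(
  steps="0 -0.04 -1.2 0 0 0 -1 | 0 -0.12 -2.4 0 0 0 -2 | 0 -0.26 -3.6 0 0 0 -3 | 0 -0.48 -4.76 0 0 0 -4 | 0 -0.74 -5.94 0 0 0 -5 | 0 -1.06 -7.1 0 0 0 -6 | 0 -1.06 -7.1 0 0 0 -6 | 0 -1.06 -7.1 0 0 0 -6",
  force=30,
)

```text
clock: 10.75
tool_pos: [0.5099, -0.0756, 0.0567]
eef_rot: [-0.038, 0.999, 0.001, 0.0]
contact_force: [-1.2, 4.1, -0.1]
opening: 0.194
finger_force: 30.0
```

Create ang.py:
```python
from h import *
s=r.get_state(); v=np.array([.6298,-.0675])-s['tool_pos'][:2]; Q=R.from_quat(s['eef_rot']).as_matrix()
print('theta',np.arctan2(v[1],v[0])+.2245,'rad',np.hypot(*v),'toolyaw',np.arctan2(Q[1,1],Q[0,1])-1.346,s['tool_pos'].round(4),s['finger_force'])
```

```bash
python3 ang.py
```

```text
theta 0.29156918791542524 rad 0.1201444915831237 toolyaw 0.30059976934925836 [ 0.5099 -0.0756  0.0567] 30.00203593634069
```

In the tool's units: -0.0355 m is -7.1, -0.0326 m is -6.52, -0.3 rad is -6.

>>> jog_arm(
  steps="0 -0.04 -1.2 0 0 0 -1 | 0 -0.12 -2.4 0 0 0 -2 | 0 -0.26 -3.6 0 0 0 -3 | 0 -0.48 -4.76 0 0 0 -4 | 0 -0.6 -5.36 0 0 0 -4.5 | 0 -0.74 -5.94 0 0 0 -5 | 0 -0.9 -6.52 0 0 0 -5.5 | 0 -1.06 -7.1 0 0 0 -6 | 0 -1.06 -7.1 0 0 0 -6 | 0 -1.06 -7.1 0 0 0 -6",
)

```text
clock: 11.75
tool_pos: [0.5174, -0.1104, 0.0567]
eef_rot: [-0.187, 0.982, 0.001, -0.0]
contact_force: [-1.7, 5.7, 0.9]
opening: 0.193
finger_force: 30.0
```

```bash
python3 ang.py;  python3 - <<'E'
from m import *
s=cv2.cvtColor(r.snapshot('scene'),cv2.COLOR_RGB2BGR); t=cv2.cvtColor(r.snapshot('top'),cv2.COLOR_RGB2BGR)
f=lambda im,x,y,w,h,k:cv2.resize(im[y:y+h,x:x+w],None,fx=k,fy=k,interpolation=cv2.INTER_CUBIC)
cv2.imwrite('pics/c4.png',np.hstack([f(s,165,165,130,130,3),f(t,200,120,130,130,3)]))
print(wrect('top',rect('top',t,(215,145,32,36),lambda h,c:(h[...,2]>190)),.038))
E
```

```text
theta 0.5888857935233024 rad 0.12025544099410211 toolyaw 0.6009212838448121 [ 0.5174 -0.1104  0.0567] 30.002206340432167
(array([628.9,  76. ]), array([53.6, 82. ]), 77.03)
```

View pics/c4.png

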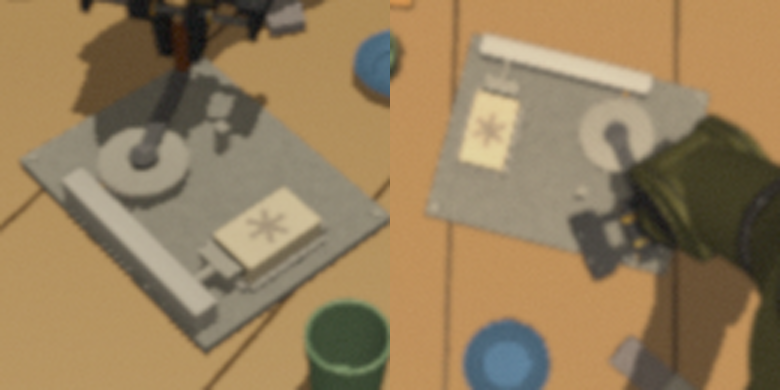

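The lever is near 0.59 rad, the pad is on the mould (scene crop (225,258)), and the mould has shifted about 2 mm to the -x wall. One small nudge, a settle, then hand in.

In the tool's units: -0.001 m is -0.2.

>>> jog_arm(
  steps="0 0 -0.2 0 0 0 0 | 0 0 -0.2 0 0 0 0 | 0 0 -0.2 0 0 0 0 | 0 0 -0.2 0 0 0 0 | 0 0 -0.2 0 0 0 0",
)

```text
clock: 12.35
tool_pos: [0.5177, -0.111, 0.0566]
eef_rot: [-0.187, 0.982, 0.001, -0.0]
contact_force: [-2.4, 5.6, 2.1]
opening: 0.196
finger_force: 30.0
```

```bash
python3 ang.py; python3 -c "
from plant import r
print(r.finish_job())"
```

```text
theta 0.5945906962046993 rad 0.12027408528861738 toolyaw 0.6014798658607929 [ 0.5177 -0.111   0.0566] 30.002606324851513
the job is handed in; nothing more can be done
None
```

I handed the job in at about 12.4 s: the mould is seated flat in the pocket, and the gripper is still holding the lever at the fourth click, about 0.59 rad estimated from the tool position. In the last pictures the jaw pad was against the mould, but I had no direct reading of the pad force, and the hand-in returned no verdict.

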